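# Test the safety trip of the cake counter's powered glass front, then hold it running

### The arm

A 6-joint arm with a two-finger parallel gripper is mounted at the origin on the work surface. World frame = base frame: x ahead of the robot, y to its left, z up, the work surface at z = 0. Lengths are in m, angles in rad, forces in N, time in s.
With the tool pointing down it reaches from about 0.3 to 0.85 m from the base axis. Payload 4.2 kg.
Tool frame: the origin (TCP) lies on the centre line of the jaws, within the pads' length; the fingertips stand manip.tip_extent ahead of it and the grasp point (between the pads) lies 3 mm ahead of it (manip.tip_extent is the distance from the TCP to the fingertips, in m); z points along the fingers, y is the line along which they close (so a half turn about z gives the same grasp; the last joint's range is limited). The gripper opens to 91 mm and grips with 3 to 60 N. Pads are 32 mm wide; open, the fingers measure 118 mm over their backs; the gripper's body (76 mm by 178 mm) begins 60 mm behind the grasp point.
Start: joints at [1.304, 0.32, 1.565, -0, 1.257, -0.02], TCP at [0.14, 0.558, 0.236] pointing down, gripper open.
Joint ranges: [-3.11, 3.11], [-0.84, 2.01], [0.21, 2.61], [-1.34, 4.49], [0.05, 2.63], [-2.56, 2.56]. Speed limits (rad/s): [2.57, 2.57, 3.14, 3.14, 3.14, 3.14].

### API

Orientations are given as a unit quaternion [x, y, z, w].
In Python, from rig import status, optics, manip gives the robot as it stands. The module is installed in compiled form; this text tells all that it offers.
- The arm moves only by the shell command python3 -m handwheel 'ROWS'. ROWS is text: rows parted by semicolons, each of 7 numbers parted by spaces: the shift along the world's x, y, z in mm, then the turn, a rotation vector about the world's x, y, z in rad, then the closure, from 0 (fully open) to 1 (shut). In form: x y z wx wy wz fingers; .... A call has 1 to 5 rows; each row is the pose to reach, as a shift and turn from the pose commanded when the call began; what a row does not reach only later rows make up. A row lasts 1/12 s, in which the tool goes at most 41.7 mm and 7.16 degrees, less where a joint would pass 70% of its speed; a pose out of reach is approached as far as the arm can. A call with a gripper value outside its range is refused whole. The fingers move at their own pace and stop on an object; the grip force is fixed at half the most. Time passes only in rows, so rows that repeat a pose let the fingers close. It gives the time, the measured TCP pose, the force, the opening and the grip force at its end, in the units of the state.
- status.get_state(): the state, without advancing time (a new reading comes with each control period).
- optics.read_camera(name): name is "scene" or "side" or "wrist"; returns a dict with "color" (420x560x3 uint8, red, green, blue), "vertical_fov" (degrees; the focal length in pixels is half the picture's height over the tangent of half this angle, whatever the lens; pixels are square), "cx", "cy" (the principal point, pixels), "k1" (the pictures are not rectified: a ray, as slopes to the right and down, at radius r is drawn at 1 + k1 r^2 times it, then the intrinsics apply), "R" (3x3) and "t" (3): a world point X has camera coordinates R X + t; the wrist camera has in their place "mount" (4x4, takes a point from camera to tool coordinates, whose origin is the TCP and whose axes are the flange's). Camera axes: x right, y down, z forward; pixel columns grow to the right and rows downward; lengths in m; the calibration is good to about 2 mm. A picture is of the moment at which its call begins: read the wrist's pose just before it. There is no depth.
- manip.job_done(): hands the job in; it is judged then, once.
The state is a dict: "t": time; "joint_pos": joint angles; "joint_vel": joint speeds; "tau": joint torques, N m; "tool_pos": TCP position; "ee_rot": TCP orientation; "wrist_force": force on the tool from outside, world axes, zero at the start; "torque": the same for the moment, N m; "opening": finger opening in m; "grasp_force": force on a finger pad.
Only numpy, scipy, OpenCV 4.12 (cv2) and the standard library are available. Lean on these libraries where they do the work, as an engineer would, in place of code of your own. Each camera call takes 0.05 s, during which the arm holds its last target. There are 200 camera calls.

### The job

Run the morning check of the cake counter's powered glass front: press the blue test button fully in so that the red trip lever drops, let the button come out again, and raise the trip lever all the way back up so that it stays up by itself. Then press the spring-loaded orange hold-to-run handle down until its pointer stands in the green band, and keep it there: the program finishes while the gripper is still holding it in the green. Never push the handle right down into the red band, and leave the tart, the white pot and the jam jar where they are.

Things in the scene. Friction and masses are not known exactly. Their poses are not given: they have to be found in the camera images.
- trip_box: White box fixed to the counter, 120 (x) x 170 (y) x 60 high mm, origin at the centre of its underside. In its own frame the test button is at x -20, y +45 mm and the trip lever at y -40 mm. Turned up to 0.35 rad about the vertical, its -x face roughly to the robot. It may stand on the left or on the right, the run station on the other side.
- test_button_top (a point): Centre of the top of the blue round test button (36 mm across, in a flat yellow ring). Stands 18 mm above the box, 78 mm above the counter, when out; pressed straight down, 9 mm of travel, springs back by itself (about 2 N at first, 6 N fully in).
- test_button (a joint): Travel of the test button in m: 0 out, 0.009 fully in. It trips the lever at about 0.007.
- trip_lever_bar (a point): Centre of the trip lever's red cross bar (16 mm thick, 40 mm long, along the box's y), 55 mm from the hinge on a 9 mm steel stem. Up, the bar is 124 mm above the counter and 11 mm to the box's +x of the hinge (0.21 rad past vertical). Dropped, it is 114 mm above the counter and 33 mm to -x of the hinge (0.65 rad forward of vertical).
- trip_lever (a joint): Angle of the trip lever in rad: 0 fully up (rests there by its own weight), 0.86 fully dropped; vertical, its tipping point, at 0.21. It turns freely and falls to whichever side it leans; about 0.12 kg. Push its bar towards the box's +x to raise it.
- run_station: Dark steel base plate fixed to the counter, 160 x 160 x 16 mm, origin at the centre of its underside. In its own frame the run handle's hinge lies at x +55 mm, 85 mm above the counter, between two aluminium cheeks 97 mm high; the handle points to -x (roughly to the robot). Turned up to 0.35 rad about the vertical.
- run_handle_grip (a point): Top of the middle of the handle's orange grip bar (20 mm thick, 74 mm long, along the station's y; its axis 110 mm from the hinge). At rest this top is 95 mm above the counter.
- run_handle (a joint): Angle of the handle in rad: 0 at rest (level), grows as the bar is pressed down, stop at 0.36. Green band 0.14 to 0.22: bar pressed down 15 to 24 mm (middle 0.18, 20 mm); red band from 0.30 (33 mm). The spring lifts it again: about 5 N at the bar at first, 9 N in the green band, 14 N at the stop.
- tart: Raspberry tart on a white plate, 143 mm across, 50 mm high, loose, origin under its centre. Bystander.
- pot: White stoneware pot, 80 mm across, 85 mm high, loose, origin under its centre. Bystander.
- jam_jar: Amber jam jar with a brass cap, 66 mm across, 90 mm high, loose, origin under its centre. Bystander.
- trip_lever_hinge (a point): Hinge of the trip lever, on the box's top at the box's x +8, y -40 mm, 70 mm above the counter; the hinge axis lies along the box's y. Two dark ears 24 mm long rise to 82 mm above the counter either side of it. Up, the lever leans back, away from the robot (to the box's +x); dropped, it leans forward to -x.
- run_gauge (a point): Middle of the green band on the white gauge post beside the grip bar (post 6 x 22 mm, 97 mm high, at the station's x -55, y +63 mm). Green band 61 to 70 mm, red band 45 to 52 mm above the counter. The pointer, black, on the bar's +y end, stands at the height of the bar's axis: 85 mm at rest.
Things that resemble listed ones, but are neither listed nor needed, are in the scene too. Several things have the shape of the run_station; the one meant has the colours described above.

How it is judged:
By the outcome, as a careful person would: the job done as asked, in the order asked, and still so for the second after the job is handed in, while the arm keeps its last pose, push and grip.
It also fails if it takes over 45 s, if anything falls off the work surface, if the arm or the gripper's body presses on something with over 40 N, if the wrist force passes 120 N, or if a joint passes its speed limit or range.

## Working session

There is one attempt and no reset: what is moved stays moved. The work goes in short steps, Python scripts to look and compute and a shell command to move; the robot and the scene stay as the last step left them, time stands still between calls to the robot, and variables do not carry over. Pictures are saved under pics/ and viewed, at most 10 in all, crops included, and the job is handed in when it is done.

```bash
mkdir -p pics
cat > h.py <<'E'
import numpy as np, cv2
from rig import status, optics, manip
from scipy.spatial.transform import Rotation as Ro
def cam(n):
    s=status.get_state(); d=optics.read_camera(n)
    f=d["color"].shape[0]/2/np.tan(np.radians(d["vertical_fov"])/2)
    d["K"]=np.array([[f,0,d["cx"]],[0,f,d["cy"]],[0,0,1]]); d["D"]=np.array([d["k1"],0,0,0.])
    if "mount" in d:
        T=np.eye(4);T[:3,:3]=Ro.from_quat(s["ee_rot"]).as_matrix();T[:3,3]=s["tool_pos"]
        M=np.linalg.inv(T@np.array(d["mount"])); d["R"]=M[:3,:3];d["t"]=M[:3,3]
    d["R"]=np.array(d["R"]);d["t"]=np.array(d["t"])
    return d
def at_z(d,px,z):
    u=cv2.undistortPoints(np.array([[px]],float),d["K"],d["D"])[0,0]
    r=d["R"].T@np.array([u[0],u[1],1]); c=-d["R"].T@d["t"]
    return c+r*(z-c[2])/r[2]
def proj(d,X):
    return cv2.projectPoints(np.array(X,float).reshape(-1,3),cv2.Rodrigues(d["R"])[0],d["t"],d["K"],d["D"])[0].reshape(-1,2)
def save(d,n,box=None,s=1):
    im=d["color"][...,::-1]
    if box: im=im[box[1]:box[3],box[0]:box[2]]
    cv2.imwrite("pics/"+n,cv2.resize(im,None,fx=s,fy=s,interpolation=cv2.INTER_CUBIC))
E
python3 - <<'E'
from h import *
for n in("scene","side"):
    d=cam(n); save(d,n+"1.png",s=1.4); print(n,-d["R"].T@d["t"],d["R"][2])
s=status.get_state();print(s,manip.tip_extent)
E
```

```text
scene [ 1.29618779 -0.72020462  0.96635363] [-0.49631403  0.56277557 -0.6610265 ]
side [ 0.00568473 -0.60917334  0.7389496 ] [ 0.57640444  0.55975303 -0.59534399]
{'t': 0.1, 'joint_pos': array([ 1.30401782e+00,  3.20237242e-01,  1.56551540e+00, -2.87601550e-05,
        1.25742854e+00, -1.99973112e-02]), 'joint_vel': array([-0.00065594, -0.00168318, -0.00382515, -0.00013775,  0.00184735,
       -0.00032291]), 'tau': array([-6.17203350e-04, -4.13331163e+01, -2.32508361e+01,  7.28325779e-02,
        4.20570828e-02, -4.21920060e-05]), 'tool_pos': array([0.14036172, 0.55718431, 0.23521518]), 'ee_rot': array([ 1.23073279e-01,  9.92397268e-01, -7.88067146e-04, -9.99620873e-05]), 'wrist_force': array([-0.09607671, -0.62963074,  0.10910725]), 'torque': array([0.03757904, 0.01942107, 0.00117476]), 'grasp_force': 0.0, 'opening': 0.09165707854268991} 0.022
```

View pics/scene1.png

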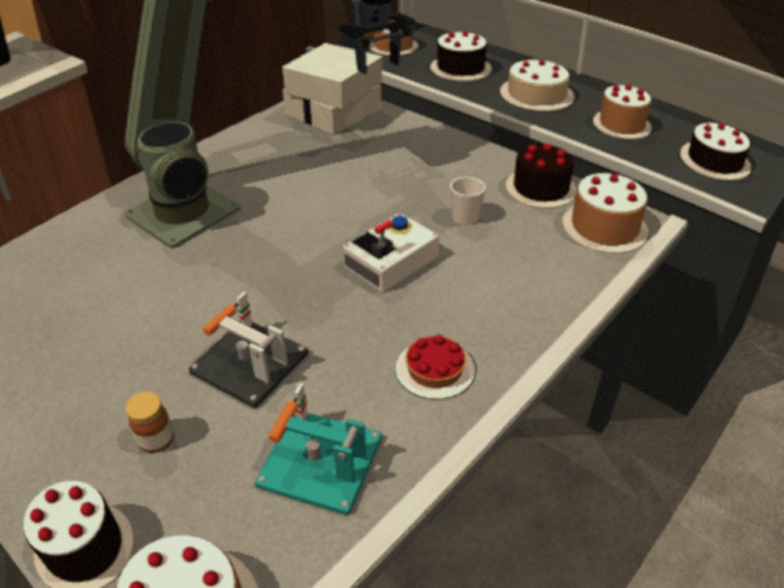

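View pics/side1.png

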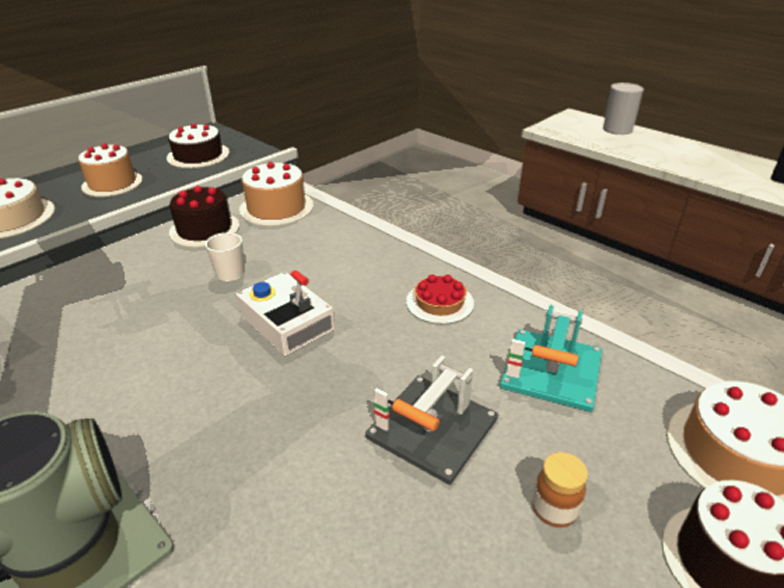

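The trip box is at about scene (392,250) and side (285,310), with its lever up. Two things have the run station's shape: a dark plate at side (432,428), scene (250,360), and a teal one at side (552,368), scene (320,465). The dark one fits "dark steel base plate", and I'll confirm that in an enlarged crop.

Run:
```python
from h import *
d=cam("side"); 
im=d["color"][...,::-1]
a=cv2.resize(im[185:260,160:250],None,fx=6,fy=6,interpolation=cv2.INTER_CUBIC)[:450,:540]
cv2.imwrite("pics/boxcrop.png",a)
save(d,"stcrop.png",(250,245,365,350),5.5)
```

```text
(no output)
```

View pics/boxcrop.png

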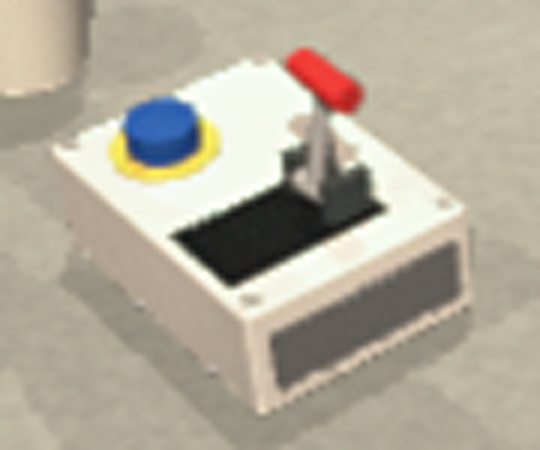

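View pics/stcrop.png

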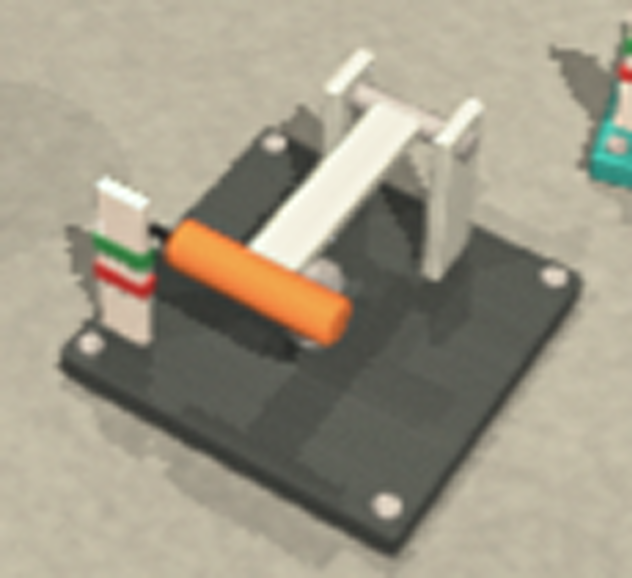

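The crops confirm the station: dark plate, orange bar, white gauge with green and red bands. The box shows the blue button at crop (162,115) and the lever up, its bar at (323,80). Next I fit both poses.

```bash
cat > fit.py <<'E'
from h import *
from scipy.optimize import least_squares
d=cam("side")
def fit(L,P,off,s,x0):
    P=(np.array(P,float)+.5)/s-.5+np.array(off); L=np.array(L)/1000.
    def W(q):
        X=L.copy();X[:,:2]=L[:,:2]@Ro.from_euler('z',q[2]).as_matrix()[:2,:2].T+q[:2];return X
    r=least_squares(lambda q:(proj(d,W(q))-P).ravel(),x0,loss='soft_l1')
    print(np.round(r.x,4),np.round((proj(d,W(r.x))-P),2).tolist()); return r.x
def pt(q,x,y): return np.round(q[:2]+Ro.from_euler('z',q[2]).as_matrix()[:2,:2]@np.array([x,y])/1000,4)
b=fit([[-60,85,60],[-60,-85,60],[60,-85,60],[-60,-85,0],[-20,45,78],[19,-40,124]],
 [[55,150],[248,317],[467,212],[262,413],[162,114],[323,80]],(160,185),6,[.55,.1,0])
s=fit([[-80,-80,16],[80,-80,16],[-80,80,16],[80,80,16],[-55,0,85],[-55,63,97]],
 [[393,540],[580,280],[65,355],[270,130],[258,282],[122,192]],(250,245),5.5,[.5,-.2,0])
print("button",pt(b,-20,45),"hinge",pt(b,8,-40),"bar up",pt(b,19,-40),"bar down",pt(b,-25,-40))
print("grip",pt(s,-55,0),"gauge",pt(s,-55,63))
E
python3 fit.py
python3 - <<'E'
from h import *
d=cam("scene")
for px,z in [((399,221),.078),((250,325),.085),((220,319),.085)]: print(at_z(d,np.array(px)/1.4,z))
E
```

```text
[ 0.5101  0.178  -0.0876] [[-0.8, -1.19], [-0.47, 0.1], [0.66, -1.27], [-0.06, 1.38], [0.17, 0.3], [0.42, 0.06]]
[ 0.5025 -0.2188  0.1528] [[0.36, 0.53], [1.36, -0.45], [-1.6, -0.53], [-0.12, -0.83], [-0.25, 0.39], [0.06, 0.24]]
button [0.4941 0.2246] hinge [0.5146 0.1375] bar up [0.5255 0.1365] bar down [0.4817 0.1403]
grip [ 0.4482 -0.2271] gauge [ 0.4386 -0.1649]
[0.49927891 0.21884561 0.078     ]
[ 0.50564897 -0.19948901  0.085     ]
[ 0.45180415 -0.2251755   0.085     ]
```

```bash
python3 -m handwheel '30 -28 0 0 0 0.03 1;60 -56 0 0 0 0.06 1;90 -84 0 0 0 0.1 1;118 -111 0 0 0 0.13 1;118 -111 0 0 0 0.16 1'; python3 -m handwheel '30 -28 0 0 0 0 1;58 -55 0 0 0 0 1;88 -82 0 0 0 0 1;118 -110 0 0 0 0 1;118 -110 0 0 0 0 1'; python3 -m handwheel '30 -28 0 0 0 0 1;60 -56 0 0 0 0 1;90 -84 -20 0 0 0 1;119 -113 -40 0 0 0 1;119 -113 -60 0 0 0 1'
python3 - <<'E'
from h import *
d=cam("wrist"); save(d,"w1.png",s=1.4); s=status.get_state(); print(s["tool_pos"],s["ee_rot"],s["opening"]);print(proj(d,[[.494,.2246,.078],[.499,.219,.078],[.5255,.1365,.124]])*1.4)
E
```

```text
t: 0.67
tool_pos: [0.2622, 0.4421, 0.236]
ee_rot: [0.045, 0.999, -0.001, 0.001]
wrist_force: [-0.5, 0.1, 0.1]
opening: 0.0606
grasp_force: 0.0
t: 1.08
tool_pos: [0.3808, 0.3322, 0.236]
ee_rot: [0.046, 0.999, -0.001, 0.001]
wrist_force: [-0.9, 0.7, 0.2]
opening: 0.0277
grasp_force: 0.0
t: 1.5
tool_pos: [0.4997, 0.2208, 0.1763]
ee_rot: [0.045, 0.999, 0.0, 0.003]
wrist_force: [0.9, 0.3, -1.0]
opening: 0.0005
grasp_force: 0.0
[0.49581932 0.22018382 0.1708344 ] [ 0.0453445   0.99896604 -0.00190094 -0.00266735] 0.0006070000515405502
[[394.46270303 286.52147237]
 [384.20773335 297.09890889]
 [197.62743909 402.57183496]]
```

View pics/w1.png

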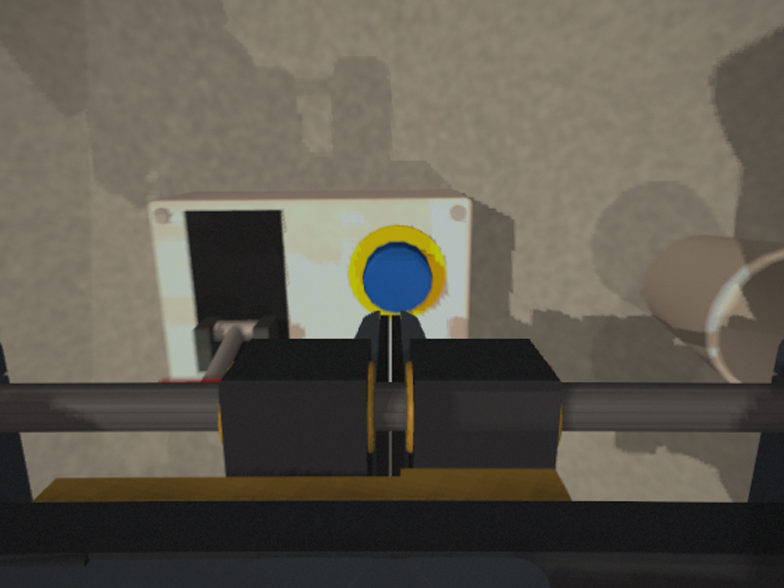

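The wrist view shows the button top's centre at (397,277), box corners at (160,202) and (465,202), and the lever at lower left. I'll remeasure with the arm settled.

Run:
```python
from h import *
d=cam("wrist"); d=cam("wrist"); save(d,"w2.png",s=1.4)
c=d["color"].astype(int); m=((c[...,2]>110)&(c[...,0]<70)).astype(np.uint8); n,l,st,ce=cv2.connectedComponentsWithStats(m); i=1+st[1:,4].argmax(); print(ce[i]*1.4,st[i]); 
s=status.get_state(); print(s["tool_pos"],at_z(d,ce[i],.078))
a,b=[at_z(d,np.array(p)/1.4,.06) for p in((152,202),(470,199))];print(a,b,np.linalg.norm(a-b),np.arctan2(*(b-a)[:2])*-1)
```

```text
[398.97649429 291.23102754] [ 260  189   50   41 1489]
[0.49440834 0.22301924 0.17445007] [0.48882674 0.22714544 0.078     ]
[0.43608982 0.10683288 0.06      ] [0.44883075 0.26676788 0.06      ] 0.16044169545341352 -0.07949533056649966
```

```bash
python3 -m handwheel '0 0 -30 0 0 0 1;0 0 -60 0 0 0 1;0 0 -70 0 0 0 1;0 0 -76 0 0 0 1;0 0 -76 0 0 0 1'; python3 -m handwheel '0 0 -3 0 0 0 1;0 0 -6 0 0 0 1;0 0 -8 0 0 0 1;0 0 -8 0 0 0 1;0 0 -8 0 0 0 1';python3 - <<'E'
from h import *
d=cam("side"); save(d,"s3.png",(160,150,270,260),5); s=status.get_state(); print(s["tool_pos"],s["wrist_force"])
E
```

```text
t: 2.07
tool_pos: [0.4948, 0.2246, 0.1004]
ee_rot: [0.043, 0.999, 0.0, -0.0]
wrist_force: [-0.0, 0.8, 0.4]
opening: -0.0001
grasp_force: 0.1
t: 2.48
tool_pos: [0.4963, 0.2243, 0.093]
ee_rot: [0.044, 0.999, 0.001, 0.001]
wrist_force: [-0.4, 2.2, 5.2]
opening: 0.0009
grasp_force: 2.4
[0.49636477 0.22427396 0.09288412] [-0.38322356  3.30625393  5.22899578]
```

View pics/s3.png

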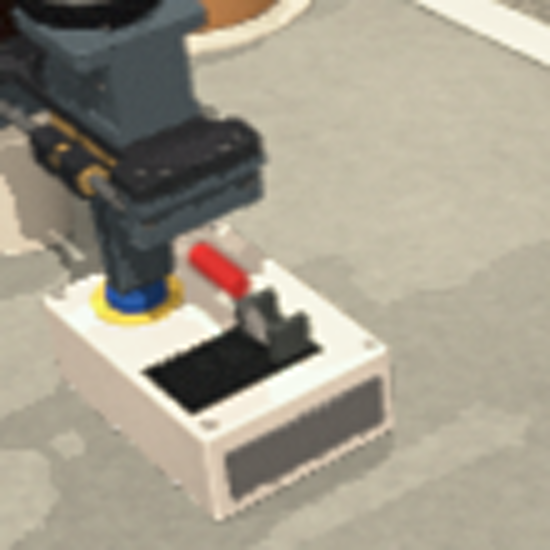

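The lever is down: its red bar is at crop (218,268), leaning forward. At 5.2 N the button may not be fully in, so I'll push to the stop.

```bash
python3 -m handwheel '0 0 -2 0 0 0 1;0 0 -3 0 0 0 1;0 0 -4 0 0 0 1;0 0 -4 0 0 0 1;0 0 -4 0 0 0 1'
```

```text
t: 2.95
tool_pos: [0.4964, 0.2243, 0.0911]
ee_rot: [0.044, 0.999, 0.001, 0.002]
wrist_force: [-5.8, 0.6, 19.9]
opening: 0.0004
grasp_force: 10.3
```

```bash
python3 -m handwheel '0 0 40 0 0 0 1;-10 0 70 0 0 0 1;-40 -20 70 0 0 0 1;-58 -50 70 0 0 0 1;-58 -79 70 0 0 0 1';python3 -m handwheel '0 0 -20 0 0 0 1;0 0 -37 0 0 0 1;0 0 -37 0 0 0 1;0 0 -37 0 0 0 1'
python3 - <<'E'
from h import *
d=cam("side"); save(d,"s4.png",(160,150,270,260),5); s=status.get_state(); print(s["tool_pos"],s["wrist_force"])
E
```

```text
t: 3.37
tool_pos: [0.4335, 0.1431, 0.1577]
ee_rot: [0.042, 0.999, -0.001, -0.002]
wrist_force: [-0.0, -0.4, -0.3]
opening: 0.0004
grasp_force: 0.0
t: 3.7
tool_pos: [0.4369, 0.1439, 0.1203]
ee_rot: [0.043, 0.999, -0.001, -0.001]
wrist_force: [-0.3, 0.2, -0.4]
opening: 0.0006
grasp_force: 0.0
[0.43769614 0.14436631 0.12106722] [-0.76921069  0.46214375 -0.33844355]
```

View pics/s4.png

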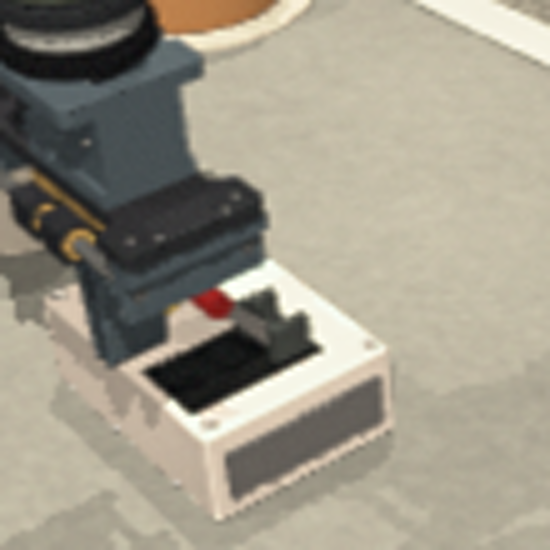

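The fingertips stand just in front of the dropped bar (crop (212,302)), so I can push along the box's +x.

```bash
python3 -m handwheel '9 -1 0 0 0 0 1;18 -2 0 0 0 0 1;26 -2 0 0 0 0 1;34 -3 0 0 0 0 1;40 -4 0 0 0 0 1'; python3 -m handwheel '5 0 0 0 0 0 1;10 -1 0 0 0 0 1;15 -1 0 0 0 0 1;20 -2 0 0 0 0 1;24 -2 0 0 0 0 1';  python3 -m handwheel '1 0 0 0 0 0 1;1 0 0 0 0 0 1'
python3 - <<'E'
from h import *
d=cam("side"); save(d,"s5.png",(160,150,270,260),5)
E
```

```text
t: 4.17
tool_pos: [0.4793, 0.1407, 0.1213]
ee_rot: [0.043, 0.999, 0.0, 0.001]
wrist_force: [-1.1, 0.2, -0.5]
opening: 0.0005
grasp_force: 0.1
t: 4.58
tool_pos: [0.4994, 0.1384, 0.1206]
ee_rot: [0.044, 0.999, -0.0, -0.003]
wrist_force: [-11.6, 1.9, 8.1]
opening: 0.0003
grasp_force: 5.6
t: 4.75
tool_pos: [0.4994, 0.1384, 0.1206]
ee_rot: [0.044, 0.999, -0.0, -0.004]
wrist_force: [-7.1, -0.1, 5.0]
opening: 0.0005
grasp_force: 3.9
```

View pics/s5.png

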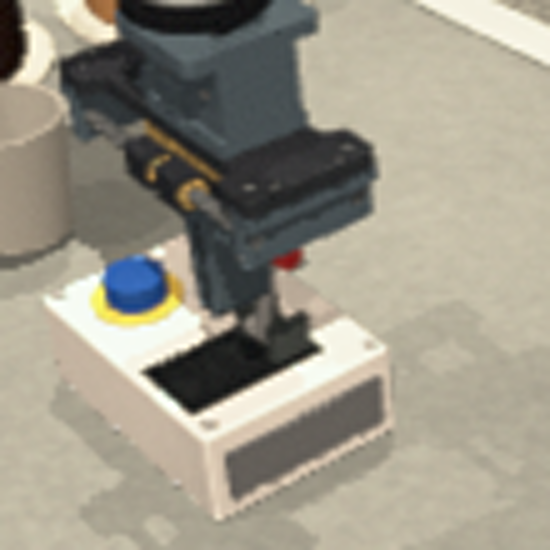

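The finger stopped at box x ≈ -7 mm with 11 N, so the lever is at its up stop. The button is out again. I'll back off, then carry on to the run station.

```bash
python3 -m handwheel '-20 2 0 0 0 0 1;-45 4 0 0 0 0 1;-57 5 30 0 0 0 1;-57 5 70 0 0 0 1;-57 5 100 0 0 0 1'; python3 -m handwheel '0 -40 0 0 0 0.06 1;0 -80 0 0 0 0.12 1;0 -120 0 0 0 0.18 1;0 -160 0 0 0 0.24 1;0 -200 0 0 0 0.24 1'; python3 -m handwheel '0 -40 0 0 0 0 1;0 -80 0 0 0 0 1;0 -120 0 0 0 0 1;10 -165 0 0 0 0 1;20 -165 0 0 0 0 1'; python3 -m handwheel '0 0 -15 0 0 0 1;0 0 -15 0 0 0 1;0 0 -15 0 0 0 1'
python3 - <<'E'
from h import *
w=cam("wrist"); d=cam("side"); s=status.get_state(); print(s["tool_pos"])
print(proj(w,[[.4482,-.2271,.095]])*1.4, proj(w,[[.4482,-.2271,.095]]))
a=cv2.resize(w["color"],(480,360)); b=cv2.resize(d["color"][150:260,160:270],(300,300),interpolation=cv2.INTER_CUBIC)
im=np.zeros((360,780,3),np.uint8); im[:,:480]=a; im[:300,480:]=b; cv2.imwrite("pics/m6.png",im[...,::-1])
c=w["color"].astype(int); m=((c[...,0]>150)&(c[...,1]>50)&(c[...,1]<150)&(c[...,2]<90)).astype(np.uint8); n,l,st,ce=cv2.connectedComponentsWithStats(m)
i=1+st[1:,4].argmax(); print(ce[i],st[i], at_z(w,ce[i],.09), cv2.minAreaRect(np.argwhere(l==i)[:,::-1].astype(np.float32)))
E
```

```text
t: 5.22
tool_pos: [0.445, 0.1437, 0.2231]
ee_rot: [0.043, 0.999, 0.0, 0.0]
wrist_force: [1.6, -0.2, 0.3]
opening: 0.0004
grasp_force: 0.0
t: 5.63
tool_pos: [0.4453, -0.0582, 0.2213]
ee_rot: [-0.078, 0.997, -0.0, 0.001]
wrist_force: [0.7, 0.4, 0.2]
opening: 0.0004
grasp_force: 0.0
t: 6.05
tool_pos: [0.4655, -0.2276, 0.2211]
ee_rot: [-0.074, 0.997, -0.002, 0.0]
wrist_force: [0.7, -0.3, -0.3]
opening: 0.0006
grasp_force: 0.0
t: 6.3
tool_pos: [0.465, -0.221, 0.2053]
ee_rot: [-0.077, 0.997, 0.001, -0.001]
wrist_force: [-0.3, -0.0, 0.2]
opening: 0.0004
grasp_force: 0.0
[ 0.46559479 -0.2208632   0.20640959]
[[380.82715098 260.03468291]] [[272.01939356 185.73905922]]
[275.46774194 184.13157895] [ 225  172  101   26 2356] [ 0.44764496 -0.22469993  0.09      ] ((275.0, 184.5), (25.0, 100.0), 90.0)
```

View pics/m6.png

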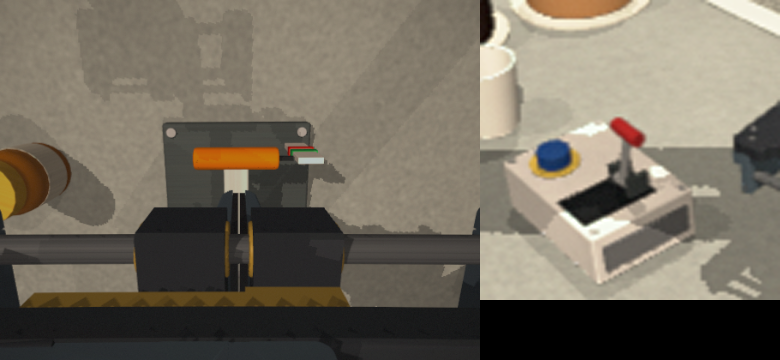

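The lever is up by itself with the button out. The wrist view shows the dark station's orange bar square to the gripper, centred at (.448,-.225). I go 2 mm to its near side and down.

```bash
python3 -m handwheel '-20 -4 0 0 0 0 1;-20 -4 -35 0 0 0 1;-20 -4 -65 0 0 0 1;-20 -4 -80 0 0 0 1;-20 -4 -80 0 0 0 1'; python3 -m handwheel '0 0 -5 0 0 0 1;0 0 -10 0 0 0 1;0 0 -15 0 0 0 1;0 0 -18 0 0 0 1;0 0 -18 0 0 0 1'
```

```text
t: 6.82
tool_pos: [0.4436, -0.2237, 0.1237]
ee_rot: [-0.077, 0.997, 0.002, -0.003]
wrist_force: [-0.3, 0.1, -0.0]
opening: 0.0004
grasp_force: 0.0
t: 7.23
tool_pos: [0.4464, -0.2258, 0.1088]
ee_rot: [-0.077, 0.997, -0.001, 0.001]
wrist_force: [-0.7, 0.2, 5.8]
opening: 0.0005
grasp_force: 2.7
```

```bash
python3 -m handwheel '0 0 -4 0 0 0 1;0 0 -8 0 0 0 1;0 0 -11 0 0 0 1;0 0 -11 0 0 0 1;0 0 -11 0 0 0 1'
python3 - <<'E'
from h import *
d=cam("side"); d=cam("side"); save(d,"s7.png",(250,220,365,330),5); s=[status.get_state()]; print(s[0]["tool_pos"],s[0]["wrist_force"])
E
```

```text
t: 7.65
tool_pos: [0.4467, -0.2258, 0.0983]
ee_rot: [-0.076, 0.997, -0.001, 0.002]
wrist_force: [0.0, 0.8, 8.6]
opening: 0.0001
grasp_force: 4.0
[ 0.44671309 -0.22576307  0.09845076] [-0.22110977  1.12541183  8.46398331]
```

View pics/s7.png

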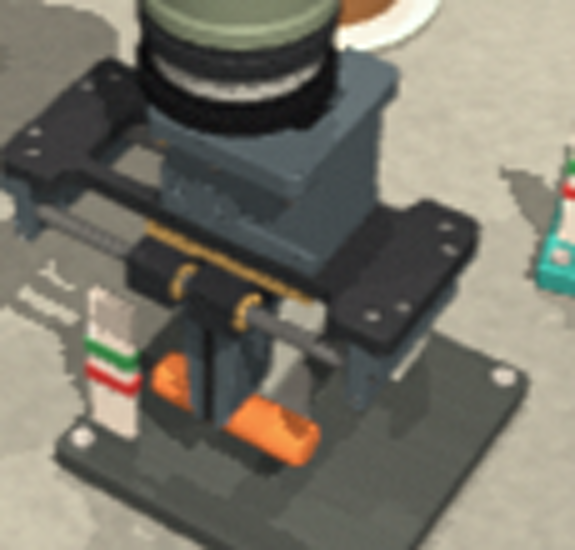

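The bar is pressed 18.5 mm at 8.5 N, within green (15–24 mm). I'll add 1 mm and check the bar's image position against a projection for each angle.

```bash
python3 -m handwheel '0 0 -1 0 0 0 1;0 0 -1 0 0 0 1;0 0 -1 0 0 0 1;0 0 -1 0 0 0 1;0 0 -1 0 0 0 1'
python3 - <<'E'
from h import *
d=cam("side"); s=status.get_state(); print(s["tool_pos"],s["wrist_force"],s["t"])
q=np.array([.5025,-.2188,.1528])
c=d["color"].astype(int); m=((c[...,0]>150)&(c[...,1]>50)&(c[...,1]<150)&(c[...,2]<90)).astype(np.uint8); m[:,:270]=0;m[:,325:]=0;m[:275]=0;m[330:]=0
p=np.argwhere(m)[:,::-1]; print("bar max col/row",p.max(0),"min",p.min(0))
for a in(0,.14,.18,.22,.3):
    t=np.linspace(0,6.28,40); X=[[.055-.11*np.cos(a)+.01*np.cos(u),y,.085-.11*np.sin(a)+.01*np.sin(u)] for u in t for y in(-.037,.037)]
    X=np.array(X);X=X@Ro.from_euler('z',q[2]).as_matrix().T+[q[0],q[1],0]; P=proj(d,X); print(a,P.max(0),P.min(0))
E
```

```text
t: 8.17
tool_pos: [0.4468, -0.2258, 0.0975]
ee_rot: [-0.076, 0.997, -0.001, 0.002]
wrist_force: [0.6, 0.9, 7.4]
opening: 0.0008
grasp_force: 4.1
[ 0.44681837 -0.22576975  0.09755696] [1.47389243 1.60714963 8.60355635] 8.2167
bar max col/row [313 312] min [270 275]
0 [313.86414741 308.57099031] [279.09019841 284.43723345]
0.14 [313.80913445 313.12803373] [279.42746135 289.08144482]
0.18 [313.891999   314.27391744] [279.62738058 290.26439875]
0.22 [314.01764758 315.34751997] [279.8718661  291.38023374]
0.3 [314.39439348 317.2730483 ] [280.49070293 293.40508651]
```

Run:
```python
from h import *
d=cam("side")
r=cv2.cvtColor(cv2.resize(cv2.imread("pics/side1.png"),(560,420),interpolation=cv2.INTER_AREA),cv2.COLOR_BGR2RGB)
q=np.array([.5025,-.2188,.1528]); Rz=Ro.from_euler('z',q[2]).as_matrix()
g=lambda im:(im[270:330,296:313].astype(float)[...,0]-im[270:330,296:313,2]).clip(0)
for n,im in(("rest",r),("now",d["color"])):
    w=g(im); w=np.where(w>50,1,0.); rows=np.arange(270,330)[:,None]; print(n,np.round((w*rows).sum(0)/w.sum(0),1),w.sum(0))
E=lambda a:proj(d,np.array([.055-.11*np.cos(a),-.03,.085-.11*np.sin(a)])@Rz.T+[q[0],q[1],0])[0]
for a in(.1,.14,.18,.22,.26): print(a,E(a)-E(0))
```

```text
rest [296.  296.  297.  297.  298.  298.  299.  299.  299.5 300.5 300.5 301.5
 301.5 302.  302.  302.  301.5] [11. 11. 11. 11. 11. 11. 11. 11. 12. 12. 12. 12. 12. 11. 11.  9.  8.]
now [293.8 292.3 291.3 295.8 295.9 296.9 300.4 300.6 301.4 301.6 302.4 302.6
 304.7 303.6 303.6 303.  307. ] [ 6. 12. 15. 13. 14. 15. 14. 13. 14. 13. 14. 13. 12. 13. 13. 11.  7.]
0.1 [-0.05059155  3.37272114]
0.14 [0.00759797 4.6041203 ]
0.18 [0.10979686 5.76562062]
0.22 [0.25534022 6.85572724]
0.26 [0.44347687 7.8731398 ]
```

Run:
```python
from h import *
d=cam("side")
r=cv2.cvtColor(cv2.resize(cv2.imread("pics/side1.png"),(560,420),interpolation=cv2.INTER_AREA),cv2.COLOR_BGR2RGB)
for n,im in(("rest",r),("now",d["color"])):
    x=im.astype(int); s=x[...,0]-x[...,2]
    for c in(300,304,308,311): print(n,c,290,s[290:318,c])
```

```text
rest 300 290 [ 16  16  49 137 173 169 166 165 167 170 173 175 154  83  14   0   2   3
   3   2   4   6   6   6   6   6   4   4]
rest 304 290 [ 18  17  19  25  57 153 175 169 167 165 168 170 174 177 163  89  26   9
   4   3   5   6   6   6   5   4   5   5]
rest 308 290 [ 18  14  21  25  24  22  59 148 174 169 167 166 167 169 172 177 163  92
  19   2   4   4   4   4   4   5   5   3]
rest 311 290 [  5   5   7  14  18  19  16  31 112 173 174 168 161 153 143 121  82  24
   3   4   5   4   4   5   4   3   4   6]
now 300 290 [ -7  -8  -6  -8  -7  -9  -9 -10  16 115 176 179 177 175 174 177 175 169
 136  50   2   1   2   5   5   4   5   5]
now 304 290 [ 10  11  11  14  18  23  22  20  16  17  84 173 175 178 174 171 171 173
 176 176 154  64   3   0   0   4   6   5]
now 308 290 [ 22  24  21  15  14  14  12  11  12  12  11  17  75 126 119 130 146 169
 171 172 174 178 161  47   4   3   4   3]
now 311 290 [  6   5   3   6   9  11  12  11  10  11  10  11  10  42 113 124 148 170
 166 158 142 120  64  10   2   4   6   7]
```

The bar has moved 5.75 px down in the image, which is 0.18 rad: the middle of the green band. The arm is steady, so I hand in.

```bash
python3 -c "
from rig import manip; print(manip.job_done())"
```

```text
the job is handed in; nothing more can be done
None
```

I pressed the test button fully in, the trip lever dropped, I raised it until it stayed up by itself, and handed in with the gripper holding the run handle at about 0.18 rad, mid-green. No verdict came back.

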